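# Pack the touchstones away under the sliding lid

## Robot

A 6-joint arm with a two-finger parallel gripper is mounted at the origin on the work surface. World frame = base frame: x ahead of the robot, y to its left, z up, the work surface at z = 0. Lengths are in m, angles in rad, forces in N, time in s.
With the tool pointing down it reaches from about 0.4 to 0.925 m from the base axis. Payload 12.5 kg.
Tool frame: the origin (TCP) lies on the mounting face of the last link; the fingertips stand 190 mm ahead of it and the grasp point (between the pads) lies 171 mm ahead of it; z points along the fingers, y is the line along which they close (so a half turn about z gives the same grasp; the last joint's range is limited). The gripper opens to 95 mm and grips with 3 to 60 N. Pads are 20 mm wide; open, the fingers measure 119 mm over their backs; the gripper's body (75 mm by 180 mm) begins 59 mm behind the grasp point.
Start: joints at [1.12, 0.491, 1.559, -0, 1.092, -0.106], TCP at [0.211, 0.588, 0.405] pointing down, gripper open.
Joint ranges: [-3.1, 3.1], [-0.84, 2.19], [0.05, 2.79], [-1.13, 4.28], [0.06, 2.93], [-2.69, 2.69]. Speed limits (rad/s): [2.22, 2.22, 2.79, 3.14, 3.14, 3.14].

## Interface

Orientations are given as [roll, pitch, yaw] about the fixed x, y, z axes, in that order (R = Rz(yaw) Ry(pitch) Rx(roll)).
In Python, from bench import arm gives the robot as it stands.
- The arm moves only by the tool send_rows, never from a script. Its argument "commands" is a list of rows, each a list of 7 numbers: the shift along the tool's x, y, z in units of 150 mm (1.0 is 150 mm), then the turn, a rotation vector about the tool's x, y, z in units of pi/2 rad (1.0 is pi/2 rad), then the opening, from 0 (shut) to 1 (fully open). In form: [[dx, dy, dz, rx, ry, rz, jaw], ...]. A call has 1 to 5 rows; each row is the pose to reach, as a shift and turn from the pose commanded when the call began, along the tool's axes at that moment; what a row does not reach only later rows make up. A row lasts 1/12 s, in which the tool goes at most 41.7 mm and 7.16 degrees, less where a joint would pass 70% of its speed; a pose out of reach is approached as far as the arm can. A call with a number of a shift or a turn outside -1 to 1 is refused whole. A call with a gripper value outside its range is refused whole. The fingers move at their own pace and stop on an object; the grip force is fixed at half the most. Time passes only in rows, so rows that repeat a pose let the fingers close. It gives the time, the measured TCP pose, the force, the opening and the grip force at its end, in the units of the state.
- arm.sense(): the state, without advancing time (a new reading comes with each control period).
- arm.grab_frame(name): name is "scene" or "side" or "wrist"; returns a dict with "frame" (480x640x3 uint8, red, green, blue), "intrinsics" (3x3 intrinsics, pixels), "R" (3x3) and "t" (3): a world point X has camera coordinates R X + t. Camera axes: x right, y down, z forward; pixel columns grow to the right and rows downward; lengths in m; the calibration is good to about 2 mm. A picture is of the moment at which its call begins. There is no depth.
- arm.close_job(): hands the job in; it is judged then, once.
The state is a dict: "t": time; "joint_positions": joint angles; "joint_velocities": joint speeds; "joint_torque": joint torques, N m; "position": TCP position; "ee_rot": TCP orientation; "wrist_force": force on the tool from outside, world axes, zero at the start; "wrist_torque": the same for the moment, N m; "finger_gap": finger opening in m; "finger_force": force on a finger pad.
Only numpy, scipy, OpenCV 4.12 (cv2) and the standard library are available. Lean on these libraries where they do the work, as an engineer would, in place of code of your own. Each camera call takes 0.05 s, during which the arm holds its last target. There are 200 camera calls.

## Task

Put the three black touchstones away in the wooden tray, each in the row whose length fits it, laid fully down (not dropped in) so that nothing stands above the rim. Only when all three lie right, slide the clear lid over them until it is fully shut; leave the bottles and the scale alone.

Things in the scene. Friction and masses are not known exactly. Their poses are not given: they have to be found in the camera images.
- tray: Fixed open wooden tray (sizes in mm), 160 (its x) x 232 (y), rim 32 above the counter, walls 6, floor 6 thick. Origin: centre of its underside; x runs along the rows towards the open lid, z up. Outside both long walls, wooden runners 8 thick and 42 high reach from x = -80 to +275 and carry the lid; under the open lid lies a 4 mm board.
- tray_floor (a point): Centre of the tray's inner floor, 6 mm above the counter, 26 below the rim; axes as the tray's. Inner floor 148 (x) x 220 (y). Three rows run along x at y = -64, 0 and +64; each is a channel 42 wide between two ridges 5 thick and only 6 high, so fingers have 28 mm between neighbouring stones above the ridges.
- lid (a joint): Clear acrylic sliding lid, m along the tray's x: 0 = fully shut (stop), 0.19 = far stop. Starts at 0.165 to 0.19, uncovering the whole tray; stays where left. Panel 160 x 230 x 5 mm, underside 33 and top 38 above the counter: it passes 3 mm over seated stones, and is blocked by one standing above the rim. Friction about 1 N plus 4 N per m/s.
- lid_grip (a point): Centre of the lid's plain aluminium grip, an upright bar 12 (tray x) x 70 (tray y) x 26 high on the lid's top near its leading (tray -x) edge. This point is 51 mm above the counter, the grip's top 64 mm. Axes as the tray's. It moves with the lid; with the lid shut it is at tray x = -62 mm, y = 0.
- stone_long: Loose black slate touchstone, the long one of three look-alikes: 130 long (its x) x 36 wide (y) x 24 thick (z), about 0.30 kg, mass varies by up to a third. Origin at its centre, 12 mm over the counter when it lies flat. It may lie either end first and either large face up.
- stone_middle: Loose black slate touchstone, the middle one of three look-alikes: 105 long (its x) x 36 wide (y) x 24 thick (z), about 0.24 kg, mass varies by up to a third. Origin at its centre, 12 mm over the counter when it lies flat. It may lie either end first and either large face up.
- stone_short: Loose black slate touchstone, the short one of three look-alikes: 80 long (its x) x 36 wide (y) x 24 thick (z), about 0.18 kg, mass varies by up to a third. Origin at its centre, 12 mm over the counter when it lies flat. It may lie either end first and either large face up.
- row_long (a point): Where the long stone's centre is when it lies fully down in its row: 12 mm above the tray floor, 18 above the counter. Axes as the tray's. Pocket 138 long x 42 wide, closed at +x by a fixed wooden end block 10 long, 40 wide, 24 high, and at -x by the tray wall. Which of the three rows it is changes from start to start.
- row_middle (a point): Where the middle stone's centre is when it lies fully down in its row: 12 mm above the tray floor, 18 above the counter. Axes as the tray's. Pocket 113 long x 42 wide, closed at +x by a fixed wooden end block 35 long, 40 wide, 24 high, and at -x by the tray wall. Which of the three rows it is changes from start to start.
- row_short (a point): Where the short stone's centre is when it lies fully down in its row: 12 mm above the tray floor, 18 above the counter. Axes as the tray's. Pocket 88 long x 42 wide, closed at +x by a fixed wooden end block 60 long, 40 wide, 24 high, and at -x by the tray wall. Which of the three rows it is changes from start to start.
- acid_bottle: Bystander: small amber bottle with white cap, 30 across, 75 mm high, standing. Origin at centre of its underside.
- scale: Bystander: black pocket scale with steel pan, 75 (x) x 125 (y) x 21 mm high. Origin at centre of its underside.
- bottle_rack: Bystander: clear open box 55 (x) x 130 (y) x 40 high holding a black block and two amber bottles up to 81 mm high. Origin at centre of its underside.
Things that resemble listed ones, but are neither listed nor needed, are in the scene too. What is shaped like the stone_short but turquoise is not meant. What is shaped like the stone_long but orange is not meant.

How it is judged:
On the way, in this order (a step that is already met when the one before it is completed fails the run):
1. all three stones lie flat on the tray floor, each in its own row, with the lid still open (at least 140 mm) (x of stone_long in the frame of row_long between -0.009 and 0.009 m and y of stone_long in the frame of row_long between -0.007 and 0.007 m and z of stone_long in the frame of row_long between -0.003 and 0.003 m and angle between the z axis of stone_long and the z axis of row_long, either way round below 0.06 rad and angle between the x axis of stone_long and the x axis of row_long, either way round below 0.2 rad and x of stone_middle in the frame of row_middle between -0.009 and 0.009 m and y of stone_middle in the frame of row_middle between -0.007 and 0.007 m and z of stone_middle in the frame of row_middle between -0.003 and 0.003 m and angle between the z axis of stone_middle and the z axis of row_middle, either way round below 0.06 rad and angle between the x axis of stone_middle and the x axis of row_middle, either way round below 0.2 rad and x of stone_short in the frame of row_short between -0.009 and 0.009 m and y of stone_short in the frame of row_short between -0.007 and 0.007 m and z of stone_short in the frame of row_short between -0.003 and 0.003 m and angle between the z axis of stone_short and the z axis of row_short, either way round below 0.06 rad and angle between the x axis of stone_short and the x axis of row_short, either way round below 0.2 rad and linear speed of each of stone_long, stone_middle, stone_short below 0.02 m/s and value of joint lid above 0.14 m), for 0.1 s.
2. the lid has been slid shut over them (value of joint lid below 0.006 m), for 0.1 s.
At the end, for the whole second after the job is handed in: Each stone lies at rest in the row of its own length: centre within 9 mm along, 7 mm across and 3 mm in height of its place, flat within 3.4 degrees and along the row within 11 degrees; the lid is within 6 mm of fully shut (x of stone_long in the frame of row_long between -0.009 and 0.009 m and y of stone_long in the frame of row_long between -0.007 and 0.007 m and z of stone_long in the frame of row_long between -0.003 and 0.003 m and angle between the z axis of stone_long and the z axis of row_long, either way round below 0.06 rad and angle between the x axis of stone_long and the x axis of row_long, either way round below 0.2 rad and x of stone_middle in the frame of row_middle between -0.009 and 0.009 m and y of stone_middle in the frame of row_middle between -0.007 and 0.007 m and z of stone_middle in the frame of row_middle between -0.003 and 0.003 m and angle between the z axis of stone_middle and the z axis of row_middle, either way round below 0.06 rad and angle between the x axis of stone_middle and the x axis of row_middle, either way round below 0.2 rad and x of stone_short in the frame of row_short between -0.009 and 0.009 m and y of stone_short in the frame of row_short between -0.007 and 0.007 m and z of stone_short in the frame of row_short between -0.003 and 0.003 m and angle between the z axis of stone_short and the z axis of row_short, either way round below 0.06 rad and angle between the x axis of stone_short and the x axis of row_short, either way round below 0.2 rad and linear speed of each of stone_long, stone_middle, stone_short below 0.02 m/s and value of joint lid below 0.006 m); the robot touches nothing.
It fails at once if the long stone is let go in the air (its centre over 70 mm above the counter with no finger on it) (height (world z) of stone_long above 0.07 m and contact force between the fingers and stone_long below 0.02 N).
It fails at once if the middle stone is let go in the air (its centre over 70 mm above the counter with no finger on it) (height (world z) of stone_middle above 0.07 m and contact force between the fingers and stone_middle below 0.02 N).
It fails at once if the short stone is let go in the air (its centre over 70 mm above the counter with no finger on it) (height (world z) of stone_short above 0.07 m and contact force between the fingers and stone_short below 0.02 N).
It fails at once if a bottle, the bottle rack or the scale is moved more than 30 mm or tipped (distance of any of acid_bottle, scale, bottle_rack from where it was at the start of the episode above 0.03 m or angle between any of acid_bottle, scale, bottle_rack's own z axis and vertical above 0.5 rad).
It also fails if it takes over 72 s, if anything falls off the work surface, if the arm or the gripper's body presses on something with over 40 N, if the wrist force passes 120 N, or if a joint passes its speed limit or range.

## Working session

There is one attempt and no reset: what is moved stays moved. The work goes in short steps, Python scripts to look and compute and a tool call to move; the robot and the scene stay as the last step left them, time stands still between calls to the robot, and variables do not carry over. Pictures are saved under pics/ and viewed, at most 11 in all, crops included, and the job is handed in when it is done.

Besides the shell and the picture viewer there is one more tool, called after "Emit:" as name([rows], argument=value, ...), one row to a line, values as JSON. send_rows: Moves the arm, as the interface text tells. Shifts and turns lie within -1 to 1; 1 stands for 150 mm of shift or pi/2 rad of turn. Its arguments: {"type":"object","properties":{"commands":{"type":"array","items":{"type":"array","items":{"type":"number","minimum":-1,"maximum":1}}}},"required":["commands"]}

```bash
ls; mkdir -p pics; python3 - <<'E'
from bench import arm
import cv2,numpy as np,pickle
s=arm.sense();print(s)
d={}
for n in("scene","side","wrist"):
    f=arm.grab_frame(n);d[n]=f;cv2.imwrite(f"pics/{n}0.png",f["frame"][:,:,::-1])
    print(n,(-f["R"].T@f["t"]).round(3),f["R"][2].round(2),f["intrinsics"][0,0])
pickle.dump(d,open("f0.pkl","wb"))
E
```

```text
pics
{'t': 0.0, 'joint_positions': array([ 1.12041159e+00,  4.91548844e-01,  1.55939800e+00, -2.53640748e-05,
        1.09171101e+00, -1.05585860e-01]), 'joint_velocities': array([-0.00071265, -0.00010963, -0.00137187, -0.00138908, -0.00099542,
        0.00072116]), 'joint_torque': array([ 2.42143753e-03, -6.12658238e+01, -2.58177012e+01,  6.92587998e-02,
        4.83692007e-02, -1.37526554e-04]), 'position': array([0.21121771, 0.58820618, 0.40418602]), 'ee_rot': array([-3.14053101e+00, -8.98905374e-05,  2.79680543e+00]), 'wrist_force': array([ 0.54379757,  0.21181814, -0.92554895]), 'wrist_torque': array([ 0.01587302,  0.0179815 , -0.04395152]), 'finger_force': 0.0, 'finger_gap': 0.09534259919553838}
scene [1.297e+00 1.000e-03 8.690e-01] [-0.7   0.06 -0.71] 592.3752329288995
side [0.332 0.669 0.879] [ 0.19 -0.58 -0.8 ] 560.611068257515
wrist [0.146 0.611 0.384] [ 0.23 -0.08 -0.97] 399.8972454943467
```

View pics/scene0.png

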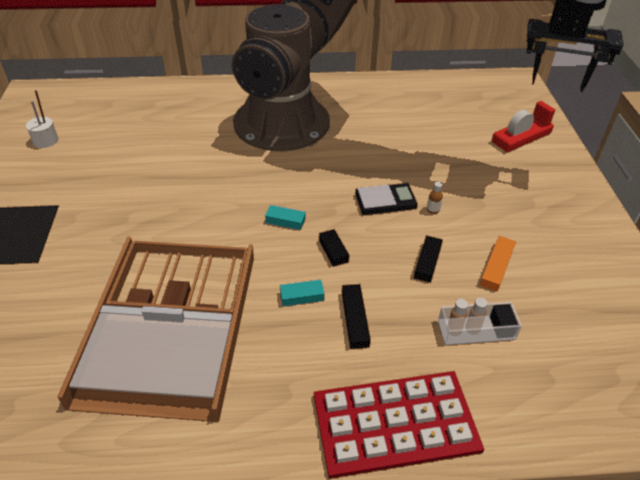

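View pics/side0.png

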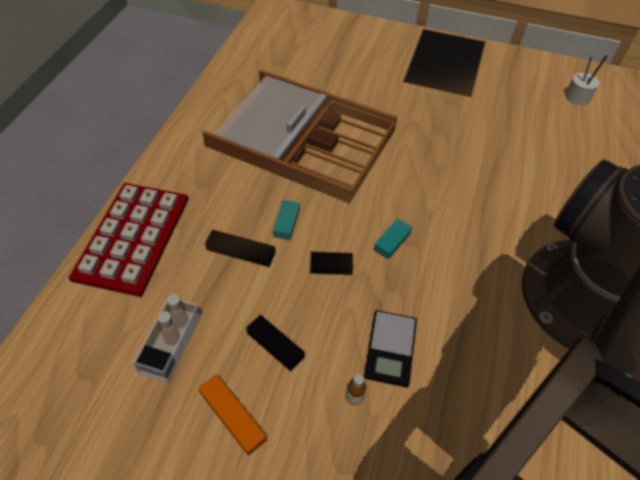

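Scene shows black stones at about (334,247), (428,258) and (355,315). The tray is at (165,325), its lid open towards the camera. Turquoise and orange bars are decoys.

```bash
cat > h.py <<'E'
import cv2,numpy as np,pickle
def cast(f,uv,z):
    uv=np.atleast_2d(uv).astype(float);R,t,K=f["R"],f["t"],f["intrinsics"]
    d=np.c_[uv,np.ones(len(uv))]@np.linalg.inv(K).T@R
    c=-R.T@t
    return c+d*((z-c[2])/d[:,2])[:,None]
def proj(f,X):
    p=(np.atleast_2d(X)@f["R"].T+f["t"])@f["intrinsics"].T
    return p[:,:2]/p[:,2:]
def rect(f,z,x0,y0,w,h,res=.0005):
    # top-down map on plane z: column=y, row=x
    q=np.array([[x0,y0],[x0+h,y0],[x0+h,y0+w],[x0,y0+w]])
    s=proj(f,np.c_[q,np.full(4,z)]).astype(np.float32)
    d=((q-[x0,y0])[:,::-1]/res).astype(np.float32)
    return cv2.warpPerspective(f["frame"],cv2.getPerspectiveTransform(s,d),(int(w/res),int(h/res)))
E
python3 - <<'E'
from h import *
d=pickle.load(open("f0.pkl","rb"))
S,D=d["scene"],d["side"]
for f in(S,D): print("k",cast(f,[[320,240]],0).round(3))
x0,y0,w,h=.4,-.2,.5,.5
ms=[]
for f in (S,D):
    m=(f["frame"].max(2)<60).astype(np.uint8)*255
    g=dict(f,frame=m); ms.append(rect(g,.024,x0,y0,w,h)>127)
for nm,m in(("and",ms[0]&ms[1]),("S",ms[0]),("D",ms[1])):
    m=cv2.morphologyEx(m.astype(np.uint8),cv2.MORPH_OPEN,np.ones((9,9)))
    for c in cv2.findContours(m,0,1)[0]:
        (cx,cy),(a,b),an=cv2.minAreaRect(c)
        if max(a,b)*.5<50: continue
        p=cv2.boxPoints(((cx,cy),(a,b),an))*.0005;e=max(p[1]-p[0],p[2]-p[1],key=np.linalg.norm)
        X=np.array([x0+cy*.0005,y0+cx*.0005])
        print(nm,X.round(4),"size",round(max(a,b)*.5),round(min(a,b)*.5),"ang",round(np.arctan2(e[0],e[1])%np.pi,3),"Spx",proj(S,[*X,.024]).round()[0])
a=cv2.resize(S["frame"][225:420,55:265],(0,0),fx=2.8,fy=2.8,interpolation=2)
b=cv2.resize(D["frame"][60:205,195:405],(0,0),fx=2.8,fy=2.8,interpolation=2)
cv2.imwrite("pics/t1.png",a[:,:,::-1]);cv2.imwrite("pics/t2.png",b[:,:,::-1])
E
```

```text
k [[0.436 0.07  0.   ]]
k [[0.506 0.042 0.   ]]
and [0.6415 0.12  ] size 122 32 ang 0.027 Spx [356. 310.]
and [0.5103 0.2805] size 99 35 ang 2.745 Spx [429. 254.]
and [0.4694 0.0943] size 73 32 ang 0.302 Spx [333. 243.]
S [0.6511 0.1175] size 141 37 ang 0.031 Spx [355. 315.]
S [0.5211 0.2755] size 122 36 ang 2.736 Spx [428. 258.]
S [0.4807 0.0931] size 95 42 ang 0.276 Spx [333. 247.]
D [0.6372 0.1267] size 130 45 ang 0.027 Spx [359. 308.]
D [ 0.5843 -0.1875] size 68 25 ang 0.0 Spx [186. 294.]
D [0.5067 0.2848] size 108 40 ang 2.737 Spx [431. 252.]
D [0.4657 0.102 ] size 76 48 ang 0.296 Spx [337. 242.]
```

View pics/t1.png

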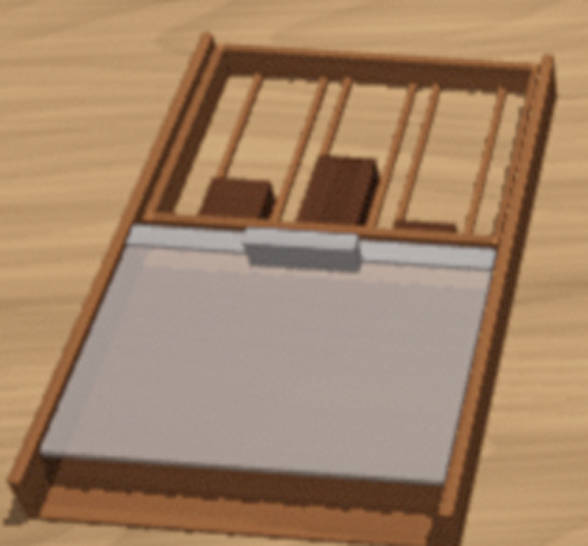

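View pics/t2.png

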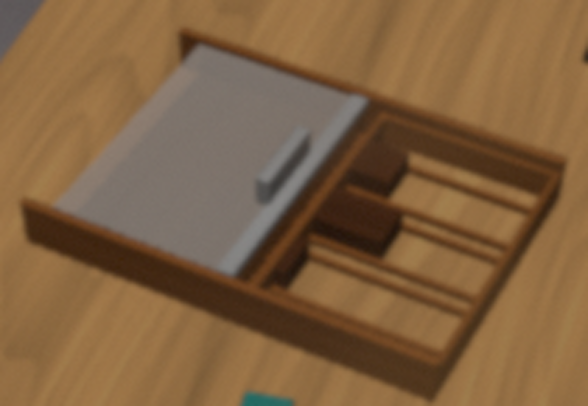

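Blocks, left to right in the scene crop: medium (238,195), biggest (340,190) and smallest (425,227). So the rows are middle at tray y=-64, short at 0 and long at +64. Now the tray pose from the runner-top corners (z=42 mm), and stone pose corrections.

```bash
cat > t.py <<'E'
from h import *
d=pickle.load(open("f0.pkl","rb"));S,D=d["scene"],d["side"]
A=np.array([[-80,-124],[-80,124],[275,124],[275,-124]])/1000
s=np.array([[206,34],[552,55],[460,517],[12,480]])/2.8+[55,225]
e=np.array([[563,158],[435,362],[25,202],[182,31]])/2.8+[195,60]
def fit(A,P):
    a,p=A-A.mean(0),P-P.mean(0);th=np.arctan2((a[:,0]*p[:,1]-a[:,1]*p[:,0]).sum(),(a*p).sum())
    R=np.array([[np.cos(th),-np.sin(th)],[np.sin(th),np.cos(th)]]);o=P.mean(0)-R@A.mean(0)
    return o,th,(P-(A@R.T+o))
for f,uv in((S,s),(D,e)):
    P=cast(f,uv,.042)[:,:2];o,th,r=fit(A,P);print(P.round(4).tolist(),o.round(4),round(th,4),(r*1000).round(1).tolist())
# lid grip top centre
print("grip",cast(S,np.array([[302,238]])/2.8+[55,225],.064).round(4),cast(D,np.array([[284,162]])/2.8+[195,60],.064).round(4))
E
python3 t.py
```

```text
[[0.4477, -0.3084], [0.4824, -0.0661], [0.8335, -0.1121], [0.7951, -0.3601]] [ 0.5431 -0.1979] -0.1419 [[1.3, 0.9], [0.9, -2.3], [0.5, 1.9], [-2.8, -0.5]]
[[0.4444, -0.3109], [0.4795, -0.0677], [0.8242, -0.1187], [0.7898, -0.3574]] [ 0.5379 -0.1999] -0.1414 [[3.1, 0.5], [3.3, -1.8], [-3.5, -2.8], [-3.0, 4.1]]
grip [[ 0.6518 -0.2145  0.064 ]] [[ 0.6434 -0.2067  0.064 ]]
```

```bash
cat > plan.py <<'E'
import sys,numpy as np
from scipy.spatial.transform import Rotation as Ro
from bench import arm
def plan(*ts):
    """legs x,y,z,yaw from the present pose -> rows in tool units"""
    s=arm.sense();p=s["position"];R=Ro.from_euler("xyz",s["ee_rot"])
    print("now",round(s["t"],2),p.round(4),s["ee_rot"].round(4),"gap",round(s["finger_gap"],4),"F",s["wrist_force"].round(1))
    for x,y,z,w in ts:
        q=np.array([x,y,z]);Q=Ro.from_euler("xyz",[np.pi,0,w])
        print((R.inv().apply(q-p)/.15).round(3).tolist(),((R.inv()*Q).as_rotvec()/(np.pi/2)).round(3).tolist(), "rows>=",round(max(np.linalg.norm(q-p)/.0417,(R.inv()*Q).magnitude()/.125),1))
        p,R=q,Q
if __name__=="__main__": plan(*[list(map(float,a.split(",")))for a in sys.argv[1:]])
E
python3 plan.py 0.31,0.47,0.4,2.797 0.42,0.34,0.4,2.797 0.53,0.20,0.4,3.0
```

```text
now 0.15 [0.2112 0.5882 0.4043] [-3.1408e+00 -1.0000e-04  2.7968e+00] gap 0.0954 F [-0.9  0.   0.5]
[-0.886, -0.519, 0.029] [-0.001, -0.0, -0.0] rows>= 3.7
[-0.983, -0.568, -0.0] [0.0, 0.0, 0.0] rows>= 4.1
[-1.006, -0.631, -0.0] [-0.0, 0.0, -0.129] rows>= 4.3
```

Emit:
send_rows([
  [-0.886,-0.519,0.029,0,0,0,1],
  [-0.886,-0.519,0.029,0,0,0,1],
  [-0.886,-0.519,0.029,0,0,0,1],
  [-0.886,-0.519,0.029,0,0,0,1],
  [-0.886,-0.519,0.029,0,0,0,1],
])

```text
t: 0.57
position: [0.3126, 0.4669, 0.4002]
ee_rot: [-3.14, 0.0, 2.794]
wrist_force: [0.0, -0.6, 0.2]
finger_gap: 0.0951
finger_force: 0.0
```

Emit:
send_rows([
  [-0.98,-0.57,0,0,0,0,1],
  [-0.98,-0.57,0,0,0,0,1],
  [-0.98,-0.57,0,0,0,0,1],
  [-0.98,-0.57,0,0,0,0,1],
  [-0.98,-0.57,0,0,0,0,1],
])

```text
t: 0.98
position: [0.4225, 0.3363, 0.4003]
ee_rot: [-3.141, 0.001, 2.793]
wrist_force: [0.2, -0.5, 0.2]
finger_gap: 0.0952
finger_force: 0.0
```

Emit:
send_rows([
  [-1,-0.63,0,0,0,-0.129,1],
  [-1,-0.63,0,0,0,-0.129,1],
  [-1,-0.63,0,0,0,-0.129,1],
  [-1,-0.63,0,0,0,-0.129,1],
  [-1,-0.63,0,0,0,-0.129,1],
])

```text
t: 1.4
position: [0.531, 0.1973, 0.4002]
ee_rot: [-3.141, 0.001, 2.997]
wrist_force: [-0.3, 0.8, -0.4]
finger_gap: 0.0951
finger_force: 0.0
```

```bash
cat > stones.py <<'E'
from h import *
from bench import arm
f=arm.grab_frame("wrist");pickle.dump(f,open("w1.pkl","wb"));cv2.imwrite("pics/w1.png",f["frame"][:,:,::-1])
m=(f["frame"].max(2)<60).astype(np.uint8)*255
print("cam",(-f["R"].T@f["t"]).round(3))
x0,y0,w,h=.35,0.,.4,.42
# outlines on top plane (z=24 mm) and on the counter: top-face rect must be 36 wide
for z in(.024,):
    r=rect(dict(f,frame=m),z,x0,y0,w,h)>127
    r=cv2.morphologyEx(r.astype(np.uint8),cv2.MORPH_OPEN,np.ones((9,9)))
    for c in cv2.findContours(r,0,1)[0]:
        (cx,cy),(a,b),an=cv2.minAreaRect(c)
        if max(a,b)*.5<50: continue
        p=cv2.boxPoints(((cx,cy),(a,b),an))*.0005;e=max(p[1]-p[0],p[2]-p[1],key=np.linalg.norm)
        print(np.round([x0+cy*.0005,y0+cx*.0005],4),"size",round(max(a,b)*.5),round(min(a,b)*.5),"ang",round(np.arctan2(e[0],e[1])%np.pi,3))
E
python3 stones.py; python3 plan.py
```

```text
cam [0.462 0.207 0.38 ]
[0.7222 0.3526] size 101 47 ang 1.434
[0.6625 0.1998] size 400 214 ang 1.571
[0.5083 0.2773] size 102 39 ang 2.737
[0.4667 0.0968] size 79 41 ang 0.306
[0.3634 0.1946] size 58 10 ang 1.652
now 1.45 [0.5313 0.1971 0.4   ] [-3.1412e+00  5.0000e-04  2.9960e+00] gap 0.0952 F [ 1.2 -1.   0.2]
```

View pics/w1.png

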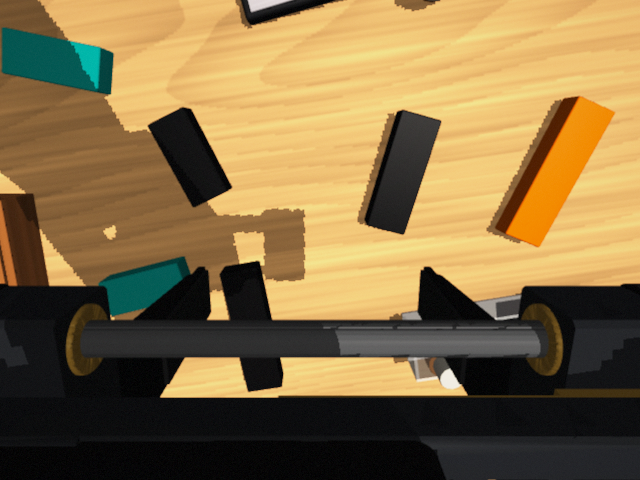

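The wrist view confirms short (190,157), middle (402,172) and long (250,325, partly behind the gripper). The turquoise (55,60),(145,285) and orange (555,170) pieces are decoys. Next, the tray from above.

```bash
python3 plan.py 0.55,0.06,0.4,3.0 0.57,-0.08,0.4,3.0 0.575,-0.20,0.4,3.0
```

```text
now 1.45 [0.5313 0.1971 0.4   ] [-3.1412e+00  5.0000e-04  2.9960e+00] gap 0.0952 F [ 1.2 -1.   0.2]
[-0.256, -0.886, 0.001] [-0.0, 0.0, -0.003] rows>= 3.3
[-0.264, -0.905, -0.0] [0.0, 0.0, 0.0] rows>= 3.4
[-0.146, -0.787, -0.0] [0.0, 0.0, 0.0] rows>= 2.9
```

Emit:
send_rows([
  [-0.256,-0.886,0,0,0,0,1],
  [-0.256,-0.886,0,0,0,0,1],
  [-0.256,-0.886,0,0,0,0,1],
  [-0.256,-0.886,0,0,0,0,1],
])

```text
t: 1.78
position: [0.548, 0.0607, 0.4002]
ee_rot: [-3.141, -0.0, 2.998]
wrist_force: [-0.1, -0.4, -0.0]
finger_gap: 0.0953
finger_force: 0.0
```

Emit:
send_rows([
  [-0.264,-0.905,0,0,0,0,1],
  [-0.264,-0.905,0,0,0,0,1],
  [-0.264,-0.905,0,0,0,0,1],
  [-0.264,-0.905,0,0,0,0,1],
])

```text
t: 2.12
position: [0.5682, -0.0792, 0.4003]
ee_rot: [-3.141, 0.0, 2.998]
wrist_force: [0.2, 0.4, -0.4]
finger_gap: 0.095
finger_force: 0.0
```

Emit:
send_rows([
  [-0.146,-0.787,0,0,0,0,1],
  [-0.146,-0.787,0,0,0,0,1],
  [-0.146,-0.787,0,0,0,0,1],
  [-0.146,-0.787,0,0,0,0,1],
  [-0.146,-0.787,0,0,0,0,1],
])

```text
t: 2.53
position: [0.5729, -0.197, 0.3999]
ee_rot: [3.141, -0.001, 2.997]
wrist_force: [0.3, 0.1, -0.1]
finger_gap: 0.0949
finger_force: 0.0
```

```bash
python3 - <<'E'
from h import *
from bench import arm
f=arm.grab_frame("wrist");pickle.dump(f,open("w2.pkl","wb"))
print(arm.sense()["position"],arm.sense()["ee_rot"])
# estimate (tray) overlaid on enlarged crop: known corners from estimate
o=np.array([.5405,-.199]);th=-.1415;R=np.array([[np.cos(th),-np.sin(th)],[np.sin(th),np.cos(th)]])
P=lambda x,y,z:proj(f,[*(R@[x,y]+o),z])[0]
for q in[(-.08,-.124,.042),(-.08,.124,.042),(-.074,-.11,.032),(-.074,.11,.032),(.074,-.11,.032),(.074,.11,.032)]:print(q,P(*q).round(1))
im=cv2.resize(f["frame"][:330],(800,412),interpolation=2)
cv2.imwrite("pics/w2.png",im[:,:,::-1])
E
```

```text
[ 0.57292782 -0.19588001  0.39999685] [ 3.14080173e+00 -7.31051898e-04  2.99877248e+00]
(-0.08, -0.124, 0.042) [149.1  79.2]
(-0.08, 0.124, 0.042) [461.8  78.8]
(-0.074, -0.11, 0.032) [171.7  88.6]
(-0.074, 0.11, 0.032) [439.7  88.2]
(0.074, -0.11, 0.032) [186.2 260.5]
(0.074, 0.11, 0.032) [427.3 260.2]
```

View pics/w2.png

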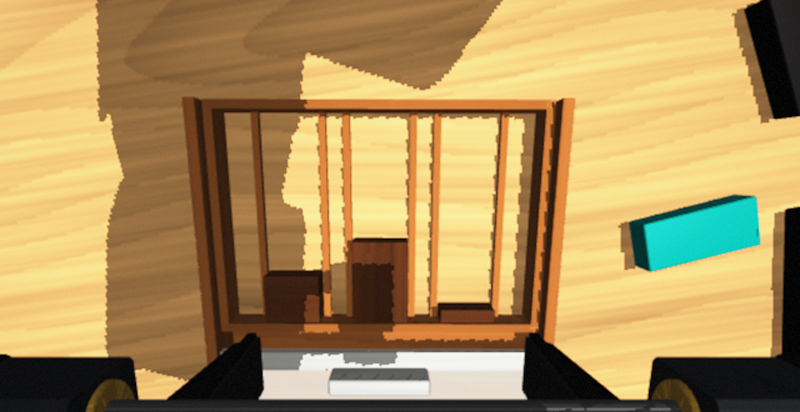

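```bash
python3 - <<'E'
from t import fit
from h import *
f=pickle.load(open("w2.pkl","rb"))
u=np.array([[183,97.5],[575,98],[352,239],[407,239],[265,271],[322,271],[438,304],[493,304]])/1.25
A=np.array([[-80,-124],[-80,124],[14,-20],[14,20],[39,-84],[39,-44],[64,44],[64,84]])/1000
z=[.042]*2+[.03]*6
P=np.array([cast(f,a,b)[0,:2] for a,b in zip(u,z)])
o,th,r=fit(A,P);print(o.round(4),round(th,4),(r*1000).round(1).tolist())
R=np.array([[np.cos(th),-np.sin(th)],[np.sin(th),np.cos(th)]])
for n,q in dict(long=[-.005,.064],middle=[-.0175,-.064],short=[-.03,0]).items():print(n,(R@q+o).round(4))
E
```

```text
[[0.4477, -0.3084], [0.4824, -0.0661], [0.8335, -0.1121], [0.7951, -0.3601]] [ 0.5431 -0.1979] -0.1419 [[1.3, 0.9], [0.9, -2.3], [0.5, 1.9], [-2.8, -0.5]]
[[0.4444, -0.3109], [0.4795, -0.0677], [0.8242, -0.1187], [0.7898, -0.3574]] [ 0.5379 -0.1999] -0.1414 [[3.1, 0.5], [3.3, -1.8], [-3.5, -2.8], [-3.0, 4.1]]
grip [[ 0.6518 -0.2145  0.064 ]] [[ 0.6434 -0.2067  0.064 ]]
[ 0.5366 -0.2006] -0.1447 [[3.0, -0.6], [3.0, -0.0], [0.6, 0.3], [0.4, -1.0], [-1.1, 2.0], [-1.1, 2.7], [-2.4, -1.7], [-2.5, -1.8]]
long [ 0.5409 -0.1365]
middle [ 0.5101 -0.2614]
short [ 0.5069 -0.1963]
```

```bash
sed -i '/^for f,uv/,$d' t.py; python3 - <<'E'
from t import fit
from h import *
f=pickle.load(open("w2.pkl","rb"))
u=np.array([[183,97.5],[575,98],[352,239],[407,239],[265,271],[322,271],[438,304],[493,304]])/1.25
A=np.array([[-80,-124],[-80,124],[14,-20],[14,20],[39,-84],[39,-44],[64,44],[64,84]])/1000
z=[.042]*2+[.006]*6
P=np.array([cast(f,a,b)[0,:2] for a,b in zip(u,z)])
o,th,r=fit(A,P);print(o.round(4),round(th,4),(r*1000).round(1).tolist())
R=np.array([[np.cos(th),-np.sin(th)],[np.sin(th),np.cos(th)]])
for n,q in dict(long=[-.005,.064],middle=[-.0175,-.064],short=[-.03,0]).items():print(n,(R@q+o).round(4))
E
python3 plan.py 0.545,-0.05,0.38,3.0 0.535,0.1,0.36,2.9 0.515,0.215,0.30,2.744 0.5098,0.28,0.215,2.744
```

```text
[ 0.5402 -0.2016] -0.1461 [[-0.4, 0.2], [-0.8, 0.9], [0.1, -1.1], [0.2, 0.2], [-0.6, -3.8], [-0.2, -0.4], [0.8, 0.7], [1.0, 3.3]]
long [ 0.5446 -0.1375]
middle [ 0.5136 -0.2623]
short [ 0.5106 -0.1972]
now 2.58 [ 0.5729 -0.1959  0.4   ] [ 3.1408e+00 -7.0000e-04  2.9988e+00] gap 0.095 F [ 0.2 -0.2  0.1]
[0.323, 0.936, 0.134] [0.001, -0.0, -0.001] rows>= 3.6
[0.207, 0.981, 0.133] [0.0, -0.0, 0.064] rows>= 3.6
[0.313, 0.713, 0.4] [0.0, -0.0, 0.099] rows>= 3.1
[0.2, 0.386, 0.567] [0.0, 0.0, 0.0] rows>= 2.6
```

Emit:
send_rows([
  [0.323,0.936,0.134,0,0,0,1],
  [0.323,0.936,0.134,0,0,0,1],
  [0.323,0.936,0.134,0,0,0,1],
  [0.323,0.936,0.134,0,0,0,1],
])

```text
t: 2.92
position: [0.5432, -0.0459, 0.3799]
ee_rot: [3.141, -0.001, 3.002]
wrist_force: [1.2, -0.2, -1.1]
finger_gap: 0.0952
finger_force: 0.0
```

Emit:
send_rows([
  [0.207,0.98,0.133,0,0,0.064,1],
  [0.207,0.98,0.133,0,0,0.064,1],
  [0.207,0.98,0.133,0,0,0.064,1],
  [0.207,0.98,0.133,0,0,0.064,1],
])

```text
t: 3.25
position: [0.5331, 0.1041, 0.3602]
ee_rot: [3.141, -0.001, 2.902]
wrist_force: [0.7, -0.5, -0.5]
finger_gap: 0.0948
finger_force: 0.0
```

Emit:
send_rows([
  [0.313,0.713,0.4,0,0,0.099,0.8],
  [0.313,0.713,0.4,0,0,0.099,0.8],
  [0.313,0.713,0.4,0,0,0.099,0.8],
  [0.313,0.713,0.4,0,0,0.099,0.8],
])

```text
t: 3.58
position: [0.512, 0.2199, 0.298]
ee_rot: [-3.14, -0.003, 2.748]
wrist_force: [-0.7, -0.5, -0.7]
finger_gap: 0.0776
finger_force: 0.0
```

Emit:
send_rows([
  [0.2,0.386,0.4,0,0,0,0.8],
  [0.2,0.386,0.4,0,0,0,0.8],
  [0.2,0.386,0.4,0,0,0,0.8],
  [0.2,0.386,0.4,0,0,0,0.8],
])

```text
t: 3.92
position: [0.5081, 0.2817, 0.2389]
ee_rot: [-3.14, -0.002, 2.748]
wrist_force: [-0.2, -0.9, 0.9]
finger_gap: 0.0761
finger_force: 0.0
```

```bash
python3 plan.py 0.5098,0.28,0.1995,2.744
```

```text
now 3.92 [0.5081 0.2817 0.2389] [-3.1396e+00 -2.3000e-03  2.7476e+00] gap 0.0761 F [-0.2 -0.9  0.9]
[-0.016, -0.006, 0.263] [-0.001, -0.001, 0.002] rows>= 0.9
```

Emit:
send_rows([
  [-0.016,-0.006,0.26,0,0,0,0.8],
  [-0.016,-0.006,0.26,0,0,0,0.8],
  [-0.016,-0.006,0.26,0,0,0,0.8],
  [-0.016,-0.006,0.26,0,0,0,0.8],
])

```text
t: 4.25
position: [0.5118, 0.2771, 0.2031]
ee_rot: [3.141, 0.001, 2.743]
wrist_force: [0.4, 0.4, 0.1]
finger_gap: 0.0762
finger_force: 0.0
```

Emit:
send_rows([
  [0,0,0,0,0,0,0.3],
  [0,0,0,0,0,0,0.2],
  [0,0,0,0,0,0,0.2],
  [0,0,0,0,0,0,0.2],
  [0,0,0,0,0,0,0.2],
])

```text
t: 4.67
position: [0.5116, 0.2774, 0.2018]
ee_rot: [3.141, 0.0, 2.743]
wrist_force: [0.3, 0.6, -0.1]
finger_gap: 0.0479
finger_force: 0.0
```

```bash
python3 plan.py 0.5098,0.28,0.28,2.744 0.51,0.14,0.34,2.9 0.515,0.0,0.34,2.9976 0.515,-0.14,0.32,2.9976 0.5137,-0.262,0.28,2.9976
```

```text
now 4.67 [0.5116 0.2774 0.2018] [3.1411e+00 4.0000e-04 2.7433e+00] gap 0.0479 F [ 0.3  0.6 -0.1]
[0.018, 0.012, -0.521] [0.0, 0.0, -0.0] rows>= 1.9
[-0.363, -0.86, -0.4] [0.0, 0.0, -0.099] rows>= 3.7
[-0.256, -0.898, -0.0] [0.0, 0.0, -0.062] rows>= 3.4
[-0.134, -0.924, 0.133] [0.0, 0.0, 0.0] rows>= 3.4
[-0.108, -0.806, 0.267] [0.0, 0.0, 0.0] rows>= 3.1
```

Emit:
send_rows([
  [0.018,0.012,0.015,0,0,0,0.5],
  [0.018,0.012,0.015,0,0,0,0.4],
  [0.018,0.012,0.015,0,0,0,0.2],
  [0.018,0.012,0.015,0,0,0,0.2],
  [0.018,0.012,0.015,0,0,0,0.2],
])

```text
t: 5.08
position: [0.5097, 0.2802, 0.1989]
ee_rot: [-3.141, -0.0, 2.743]
wrist_force: [-0.2, -0.2, -2.6]
finger_gap: 0.0355
finger_force: 30.0
```

Emit:
send_rows([
  [0,0,0,0,0,0,0.2],
  [0,0,0,0,0,0,0.2],
  [0,0,0,0,0,0,0.2],
  [0,0,0,0,0,0,0.2],
  [0,0,0,0,0,0,0.2],
])

```text
t: 5.5
position: [0.5098, 0.2801, 0.199]
ee_rot: [-3.142, -0.0, 2.743]
wrist_force: [-0.5, -0.2, -2.8]
finger_gap: 0.0358
finger_force: 30.0
```

```bash
python3 plan.py 0.5098,0.28,0.28,2.744 0.51,0.14,0.34,2.9 0.515,0.0,0.34,2.9976 0.515,-0.14,0.32,2.9976 0.5137,-0.262,0.28,2.9976
```

```text
now 5.5 [0.5098 0.2801 0.199 ] [-3.1416e+00 -1.0000e-04  2.7433e+00] gap 0.0358 F [-0.5 -0.2 -2.8]
[-0.0, -0.0, -0.54] [-0.0, -0.0, -0.0] rows>= 1.9
[-0.363, -0.86, -0.4] [0.0, 0.0, -0.099] rows>= 3.7
[-0.256, -0.898, -0.0] [0.0, 0.0, -0.062] rows>= 3.4
[-0.134, -0.924, 0.133] [0.0, 0.0, 0.0] rows>= 3.4
[-0.108, -0.806, 0.267] [0.0, 0.0, 0.0] rows>= 3.1
```

Emit:
send_rows([
  [0,0,-0.54,0,0,0,0.2],
  [0,0,-0.54,0,0,0,0.2],
  [0,0,-0.54,0,0,0,0.2],
  [0,0,-0.54,0,0,0,0.2],
])

```text
t: 5.83
position: [0.5099, 0.2802, 0.282]
ee_rot: [3.139, 0.003, 2.743]
wrist_force: [-0.4, -0.7, -3.1]
finger_gap: 0.0359
finger_force: 30.0
```

Emit:
send_rows([
  [-0.363,-0.86,-0.4,0,0,-0.099,0.2],
  [-0.363,-0.86,-0.4,0,0,-0.099,0.2],
  [-0.363,-0.86,-0.4,0,0,-0.099,0.2],
  [-0.363,-0.86,-0.4,0,0,-0.099,0.2],
  [-0.363,-0.86,-0.4,0,0,-0.099,0.2],
])

```text
t: 6.25
position: [0.51, 0.1365, 0.3408]
ee_rot: [-3.141, 0.001, 2.896]
wrist_force: [0.4, 0.3, -2.5]
finger_gap: 0.0358
finger_force: 30.0
```

Emit:
send_rows([
  [-0.256,-0.898,0,0,0,-0.062,0.2],
  [-0.256,-0.898,0,0,0,-0.062,0.2],
  [-0.256,-0.898,0,0,0,-0.062,0.2],
  [-0.256,-0.898,0,0,0,-0.062,0.2],
])

```text
t: 6.58
position: [0.5148, -0.0033, 0.3387]
ee_rot: [-3.141, -0.002, 2.995]
wrist_force: [0.2, 0.3, -2.5]
finger_gap: 0.036
finger_force: 30.0
```

Emit:
send_rows([
  [-0.134,-0.924,0.133,0,0,0,0.2],
  [-0.134,-0.924,0.133,0,0,0,0.2],
  [-0.134,-0.924,0.133,0,0,0,0.2],
  [-0.134,-0.924,0.133,0,0,0,0.2],
])

```text
t: 6.92
position: [0.5144, -0.1436, 0.318]
ee_rot: [3.141, -0.002, 2.994]
wrist_force: [-0.6, 0.3, -2.6]
finger_gap: 0.036
finger_force: 30.0
```

Emit:
send_rows([
  [-0.108,-0.806,0.267,0,0,0,0.2],
  [-0.108,-0.806,0.267,0,0,0,0.2],
  [-0.108,-0.806,0.267,0,0,0,0.2],
  [-0.108,-0.806,0.267,0,0,0,0.2],
  [-0.108,-0.806,0.267,0,0,0,0.2],
])

```text
t: 7.33
position: [0.5127, -0.2635, 0.2775]
ee_rot: [3.14, -0.003, 2.993]
wrist_force: [-0.6, 1.1, -2.9]
finger_gap: 0.0359
finger_force: 30.0
```

Emit:
send_rows([
  [0,0,0,0,0,0,0.2],
  [0,0,0,0,0,0,0.2],
  [0,0,0,0,0,0,0.2],
  [0,0,0,0,0,0,0.2],
])

```text
t: 7.67
position: [0.5135, -0.2607, 0.2804]
ee_rot: [-3.142, 0.0, 2.998]
wrist_force: [0.7, 0.8, -2.9]
finger_gap: 0.0357
finger_force: 30.0
```

```bash
python3 - <<'E'
from h import *
from bench import arm
f=arm.grab_frame("wrist");pickle.dump(f,open("w3.pkl","wb"))
s=arm.sense();print(s["position"],s["ee_rot"])
cv2.imwrite("pics/w3.png",f["frame"][:,:,::-1])
th=-.144;R=np.array([[np.cos(th),-np.sin(th)],[np.sin(th),np.cos(th)]]);p=s["position"]
# expected stone top end corners: tool +x is tray -x
for q in[(-.0525,-.018),(-.0525,.018)]:print(proj(f,[*(R@q+p[:2]),p[2]-.199+.024]).round(1))
E
```

```text
[ 0.513463   -0.26092912  0.28045724] [-3.14145369e+00  5.53991019e-04  2.99769367e+00]
[[267.3 179.1]]
[[360.5 179.3]]
```

View pics/w3.png

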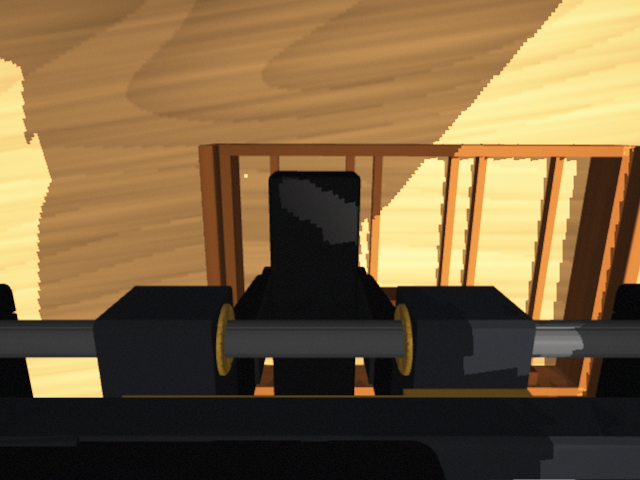

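The held stone (270–360, end at row 172) sits over the left row. I'll check the end's bottom edge against the prediction and plan the descent.

```bash
python3 - <<'E'
from h import *
f=pickle.load(open("w3.pkl","rb"))
th=-.144;R=np.array([[np.cos(th),-np.sin(th)],[np.sin(th),np.cos(th)]]);p=np.array([.5135,-.2608,.2804])
for d in(-.0525,-.0555): print(proj(f,[*(R@[d,0]+p[:2]),p[2]-.199]).round(1))
g=f["frame"][150:200,290:340].max(2).mean(1);print(np.c_[np.arange(150,200),g.round()][10:45].astype(int).tolist())
E
python3 plan.py 0.5137,-0.2618,0.225,2.9976 0.5137,-0.2618,0.2055,2.9976
```

```text
[[314.3 173.2]]
[[314.3 166.4]]
[[160, 176], [161, 175], [162, 175], [163, 176], [164, 177], [165, 177], [166, 175], [167, 172], [168, 169], [169, 168], [170, 142], [171, 74], [172, 9], [173, 9], [174, 9], [175, 9], [176, 11], [177, 14], [178, 16], [179, 20], [180, 24], [181, 25], [182, 26], [183, 27], [184, 28], [185, 28], [186, 28], [187, 30], [188, 31], [189, 31], [190, 33], [191, 35], [192, 37], [193, 38], [194, 39]]
now 7.72 [ 0.5135 -0.2609  0.2805] [-3.1415e+00  6.0000e-04  2.9977e+00] gap 0.036 F [ 0.4  0.1 -2.8]
[-0.002, -0.005, 0.37] [-0.0, 0.0, 0.0] rows>= 1.3
[0.0, -0.0, 0.13] [0.0, 0.0, 0.0] rows>= 0.5
```

Emit:
send_rows([
  [-0.008,-0.006,0.37,0,0,0,0.2],
  [-0.008,-0.006,0.37,0,0,0,0.2],
  [-0.008,-0.006,0.37,0,0,0,0.2],
  [-0.008,-0.006,0.37,0,0,0,0.2],
])

```text
t: 8.05
position: [0.5145, -0.2626, 0.2246]
ee_rot: [3.141, -0.001, 2.997]
wrist_force: [-0.1, -0.2, -2.0]
finger_gap: 0.0357
finger_force: 30.0
```

Emit:
send_rows([
  [0,0,0.03,0,0,0,0.2],
  [0,0,0.06,0,0,0,0.2],
  [0,0,0.09,0,0,0,0.2],
  [0,0,0.12,0,0,0,0.2],
  [0,0,0.12,0,0,0,0.2],
])

```text
t: 8.47
position: [0.5142, -0.2629, 0.206]
ee_rot: [3.141, -0.001, 2.996]
wrist_force: [0.6, 0.4, -1.9]
finger_gap: 0.0362
finger_force: 30.0
```

```bash
python3 plan.py 0.5144,-0.2618,0.205,2.9976
```

```text
now 8.47 [ 0.5142 -0.2629  0.206 ] [ 3.1412e+00 -5.0000e-04  2.9963e+00] gap 0.0362 F [ 0.6  0.4 -1.9]
[-0.0, 0.007, 0.007] [0.0, -0.0, -0.001] rows>= 0.0
```

Emit:
send_rows([
  [0,0.004,0.01,0,0,0,0.2],
  [0,0.004,0.014,0,0,0,0.2],
  [0,0.004,0.014,0,0,0,0.2],
  [0,0.004,0.014,0,0,0,0.2],
])

```text
t: 8.8
position: [0.5144, -0.2623, 0.2049]
ee_rot: [-3.142, 0.0, 2.996]
wrist_force: [-0.4, 0.3, 3.8]
finger_gap: 0.0354
finger_force: 30.0
```

```bash
python3 plan.py
```

```text
now 8.8 [ 0.5144 -0.2623  0.2049] [-3.1415e+00  4.0000e-04  2.9963e+00] gap 0.0354 F [-0.4  0.3  3.8]
```

Emit:
send_rows([
  [0,0,0,0,0,0,0.55],
  [0,0,0,0,0,0,0.55],
  [0,0,0,0,0,0,0.55],
  [0,0,-0.2,0,0,0,0.55],
  [0,0,-0.6,0,0,0,0.55],
])

```text
t: 9.22
position: [0.514, -0.2622, 0.274]
ee_rot: [3.139, -0.006, 2.996]
wrist_force: [1.0, -0.6, 0.6]
finger_gap: 0.0523
finger_force: 0.0
```

```bash
python3 plan.py 0.5,-0.13,0.32,2.9976 0.483,0,0.32,3.2 0.468,0.0943,0.24,3.4456
```

```text
now 9.22 [ 0.514  -0.2622  0.274 ] [ 3.1388 -0.0057  2.9962] gap 0.0523 F [ 1.  -0.6  0.6]
[0.222, 0.859, -0.303] [0.002, -0.004, -0.001] rows>= 3.4
[0.237, 0.841, 0.0] [0.0, 0.0, -0.129] rows>= 3.1
[0.063, 0.633, 0.533] [0.0, 0.0, -0.156] rows>= 3.0
```

Emit:
send_rows([
  [0.222,0.859,-0.17,0,0,0,0.8],
  [0.222,0.859,-0.17,0,0,0,0.8],
  [0.222,0.859,-0.17,0,0,0,0.8],
  [0.222,0.859,-0.17,0,0,0,0.8],
])

```text
t: 9.55
position: [0.499, -0.1261, 0.3027]
ee_rot: [3.141, -0.0, 2.998]
wrist_force: [1.4, -0.5, -0.4]
finger_gap: 0.0731
finger_force: 0.0
```

Emit:
send_rows([
  [0.237,0.841,0,0,0,-0.129,0.8],
  [0.237,0.841,0,0,0,-0.129,0.8],
  [0.237,0.841,0,0,0,-0.129,0.8],
  [0.237,0.841,0,0,0,-0.129,0.8],
])

```text
t: 9.88
position: [0.482, 0.0041, 0.3016]
ee_rot: [3.141, -0.001, -3.081]
wrist_force: [0.2, 0.3, 0.0]
finger_gap: 0.0757
finger_force: 0.0
```

Emit:
send_rows([
  [0.063,0.633,0.533,0,0,-0.156,0.8],
  [0.063,0.633,0.533,0,0,-0.156,0.8],
  [0.063,0.633,0.533,0,0,-0.156,0.8],
  [0.063,0.633,0.533,0,0,-0.156,0.8],
  [0.063,0.633,0.533,0,0,-0.156,0.8],
])

```text
t: 10.3
position: [0.4682, 0.095, 0.2205]
ee_rot: [3.141, -0.002, -2.837]
wrist_force: [-0.5, -0.2, 0.4]
finger_gap: 0.0758
finger_force: 0.0
```

Emit:
send_rows([
  [0,0,0,0,0,0,0.8],
  [0,0,0,0,0,0,0.8],
  [0,0,0,0,0,0,0.8],
])

```text
t: 10.55
position: [0.4688, 0.0932, 0.2225]
ee_rot: [-3.141, 0.002, -2.841]
wrist_force: [-0.8, -0.4, -0.6]
finger_gap: 0.076
finger_force: 0.0
```

```bash
python3 plan.py 0.468,0.0943,0.1995,3.4456
```

```text
now 10.55 [0.4688 0.0932 0.2225] [-3.1412e+00  1.7000e-03 -2.8409e+00] gap 0.076 F [-0.8 -0.4 -0.6]
[0.003, 0.009, 0.153] [-0.0, 0.001, -0.002] rows>= 0.6
```

Emit:
send_rows([
  [0.003,0.009,0.153,0,0,0,0.8],
  [0.003,0.009,0.153,0,0,0,0.8],
  [0.003,0.009,0.153,0,0,0,0.8],
  [0.003,0.009,0.153,0,0,0,0.8],
  [0.003,0.009,0.153,0,0,0,0.6],
])

```text
t: 10.97
position: [0.4677, 0.0951, 0.1996]
ee_rot: [-3.141, 0.001, -2.84]
wrist_force: [0.3, -0.6, 0.4]
finger_gap: 0.073
finger_force: 0.0
```

```bash
python3 plan.py 0.468,0.0943,0.1993,3.4456
```

```text
now 10.97 [0.4677 0.0951 0.1996] [-3.1414e+00  1.1000e-03 -2.8397e+00] gap 0.073 F [ 0.3 -0.6  0.4]
[-0.0, -0.006, 0.002] [-0.0, 0.001, -0.001] rows>= 0.0
```

Emit:
send_rows([
  [0,-0.004,0,0,0,0,0.2],
  [0,-0.004,0,0,0,0,0.2],
  [0,-0.004,0,0,0,0,0.2],
  [0,-0.004,0,0,0,0,0.2],
  [0,-0.004,0,0,0,0,0.2],
])

```text
t: 11.38
position: [0.4676, 0.0948, 0.1988]
ee_rot: [3.142, 0.0, -2.839]
wrist_force: [-0.3, -0.8, -0.2]
finger_gap: 0.0411
finger_force: 0.0
```

Emit:
send_rows([
  [0,0,0,0,0,0,0.2],
  [0,0,0,0,0,0,0.2],
  [0,0,0,0,0,0,0.2],
])

```text
t: 11.63
position: [0.4676, 0.0948, 0.1988]
ee_rot: [3.142, 0.0, -2.839]
wrist_force: [0.5, 0.4, 1.7]
finger_gap: 0.0356
finger_force: 30.0
```

```bash
python3 plan.py 0.468,0.0943,0.30,3.4456 0.483,-0.03,0.30,3.2 0.5,-0.14,0.29,2.9976 0.5106,-0.197,0.28,2.9976
```

```text
now 11.63 [0.4676 0.0948 0.1988] [ 3.1415e+00  1.0000e-04 -2.8392e+00] gap 0.0356 F [0.5 0.4 1.7]
[-0.001, -0.004, -0.675] [0.0, 0.0, -0.001] rows>= 2.4
[0.153, -0.821, -0.0] [0.0, -0.0, 0.156] rows>= 3.0
[-0.07, -0.739, 0.067] [-0.0, -0.0, 0.129] rows>= 2.7
[-0.124, -0.366, 0.067] [0.0, 0.0, 0.0] rows>= 1.4
```

Emit:
send_rows([
  [0,0,-0.675,0,0,0,0.2],
  [0,0,-0.675,0,0,0,0.2],
  [0,0,-0.675,0,0,0,0.2],
  [0,0,-0.675,0,0,0,0.2],
])

```text
t: 11.97
position: [0.468, 0.0948, 0.3034]
ee_rot: [-3.14, 0.006, -2.839]
wrist_force: [0.7, -0.2, -1.5]
finger_gap: 0.0358
finger_force: 30.0
```

Emit:
send_rows([
  [0.153,-0.821,0,0,0,0.156,0.2],
  [0.153,-0.821,0,0,0,0.156,0.2],
  [0.153,-0.821,0,0,0,0.156,0.2],
  [0.153,-0.821,0,0,0,0.156,0.2],
])

```text
t: 12.3
position: [0.4831, -0.0348, 0.299]
ee_rot: [-3.141, 0.0, -3.089]
wrist_force: [-0.4, 0.8, -1.4]
finger_gap: 0.0356
finger_force: 30.0
```

Emit:
send_rows([
  [-0.07,-0.739,0.067,0,0,0.129,0.2],
  [-0.07,-0.739,0.067,0,0,0.129,0.2],
  [-0.07,-0.739,0.067,0,0,0.129,0.2],
  [-0.07,-0.739,0.067,0,0,0.129,0.2],
])

```text
t: 12.63
position: [0.4997, -0.1439, 0.2882]
ee_rot: [-3.141, -0.0, 2.993]
wrist_force: [0.6, -0.3, -2.2]
finger_gap: 0.0355
finger_force: 30.0
```

Emit:
send_rows([
  [-0.124,-0.366,0.067,0,0,0,0.2],
  [-0.124,-0.366,0.067,0,0,0,0.2],
  [-0.124,-0.366,0.067,0,0,0,0.2],
  [-0.124,-0.366,0.067,0,0,0,0.2],
  [-0.124,-0.366,0.067,0,0,0,0.2],
])

```text
t: 13.05
position: [0.5094, -0.1959, 0.2792]
ee_rot: [3.141, -0.002, 2.996]
wrist_force: [0.2, 0.4, -2.3]
finger_gap: 0.0359
finger_force: 30.0
```

Emit:
send_rows([
  [0,0,0,0,0,0,0.2],
  [0,0,0,0,0,0,0.2],
  [0,0,0,0,0,0,0.2],
])

```text
t: 13.3
position: [0.5097, -0.196, 0.2801]
ee_rot: [3.141, 0.0, 2.997]
wrist_force: [0.6, -0.7, -1.7]
finger_gap: 0.0356
finger_force: 30.0
```

```bash
cat > held.py <<'E'
import sys
from h import *
from bench import arm
half,gz,nm=float(sys.argv[1]),float(sys.argv[2]),sys.argv[3]
f=arm.grab_frame("wrist");cv2.imwrite(f"pics/{nm}.png",f["frame"][:,:,::-1])
s=arm.sense();p=s["position"];w=s["ee_rot"][2]
d=np.array([np.cos(w),np.sin(w)])
for e in(-.003,0,.003):
    uv=proj(f,[*(p[:2]+d*(half+e)),p[2]-gz])[0];print("end pred",e,uv.round(1))
u=int(uv[0]);g=f["frame"][100:300,u-20:u+20].max(2).mean(1)
r=np.where((g[:-1]>60)&(g[1:]<=60))[0]+100
print("dark edge rows",r)
v=int(r[-1])+25 if len(r) else 230
row=f["frame"][v,u-90:u+90].max(1);k=np.where(row<60)[0]+u-90;print("row",v,"dark cols",k.min(),k.max(),"mid pred",u)
E
python3 held.py 0.04 0.1988 w4; python3 plan.py 0.5106,-0.197,0.225,2.9976
```

```text
end pred -0.003 [313.9 207.8]
end pred 0 [314.  201.3]
end pred 0.003 [314.  194.7]
dark edge rows [200]
row 225 dark cols 223 358 mid pred 313
now 13.35 [ 0.5097 -0.1961  0.2801] [3.1416e+00 3.0000e-04 2.9972e+00] gap 0.036 F [ 0.5 -0.2 -1. ]
[-0.007, -0.005, 0.367] [0.0, 0.0, -0.0] rows>= 1.3
```

Emit:
send_rows([
  [-0.008,-0.006,0.367,0,0,0,0.2],
  [-0.008,-0.006,0.367,0,0,0,0.2],
  [-0.008,-0.006,0.367,0,0,0,0.2],
  [-0.008,-0.006,0.367,0,0,0,0.2],
])

```text
t: 13.68
position: [0.5108, -0.1976, 0.2247]
ee_rot: [3.141, -0.001, 2.997]
wrist_force: [0.2, 0.0, -1.8]
finger_gap: 0.0356
finger_force: 30.0
```

Emit:
send_rows([
  [0,0,0.03,0,0,0,0.2],
  [0,0,0.06,0,0,0,0.2],
  [0,0,0.09,0,0,0,0.2],
  [0,0,0.12,0,0,0,0.2],
  [0,0,0.12,0,0,0,0.2],
])

```text
t: 14.1
position: [0.5106, -0.1977, 0.2063]
ee_rot: [3.141, -0.001, 2.996]
wrist_force: [-0.5, 0.8, -1.6]
finger_gap: 0.0359
finger_force: 30.0
```

```bash
python3 plan.py 0.5108,-0.1972,0.2043,2.9976
```

```text
now 14.1 [ 0.5106 -0.1977  0.2063] [ 3.1413e+00 -6.0000e-04  2.9963e+00] gap 0.0359 F [-0.5  0.8 -1.6]
[-0.001, 0.004, 0.013] [0.0, -0.0, -0.001] rows>= 0.0
```

Emit:
send_rows([
  [0,0.003,0.01,0,0,0,0.2],
  [0,0.003,0.015,0,0,0,0.2],
  [0,0.003,0.015,0,0,0,0.2],
  [0,0.003,0.015,0,0,0,0.2],
])

```text
t: 14.43
position: [0.5108, -0.1973, 0.2048]
ee_rot: [3.142, 0.0, 2.996]
wrist_force: [-0.3, 0.2, 1.6]
finger_gap: 0.0358
finger_force: 30.0
```

```bash
python3 plan.py
```

```text
now 14.43 [ 0.5108 -0.1973  0.2048] [3.1416e+00 3.0000e-04 2.9963e+00] gap 0.0358 F [-0.3  0.2  1.6]
```

Emit:
send_rows([
  [0,0,0,0,0,0,0.55],
  [0,0,0,0,0,0,0.55],
  [0,0,0,0,0,0,0.55],
  [0,0,-0.2,0,0,0,0.55],
  [0,0,-0.65,0,0,0,0.55],
])

```text
t: 14.85
position: [0.5104, -0.1973, 0.2744]
ee_rot: [3.139, -0.006, 2.996]
wrist_force: [0.6, 0.4, -0.4]
finger_gap: 0.052
finger_force: 0.0
```

Emit:
send_rows([
  [0,0,0,0,0,0,0.6],
  [0,0,0,0,0,0,0.6],
])

```text
t: 15.02
position: [0.511, -0.1975, 0.2781]
ee_rot: [-3.14, 0.004, 2.996]
wrist_force: [-0.3, 0.5, 0.1]
finger_gap: 0.0562
finger_force: 0.0
```

```bash
python3 plan.py 0.55,-0.08,0.32,2.9976 0.6,0.04,0.32,3.1 0.641,0.12,0.29,3.1686
```

```text
now 15.02 [ 0.511  -0.1975  0.2781] [-3.1402  0.0041  2.9963] gap 0.0562 F [-0.3  0.5  0.1]
[-0.145, 0.812, -0.28] [-0.001, 0.003, -0.001] rows>= 3.1
[-0.215, 0.84, 0.0] [-0.0, 0.0, -0.065] rows>= 3.1
[-0.251, 0.544, 0.2] [-0.0, 0.0, -0.044] rows>= 2.3
```

Emit:
send_rows([
  [-0.145,0.812,-0.28,0,0,0,0.8],
  [-0.145,0.812,-0.28,0,0,0,0.8],
  [-0.145,0.812,-0.28,0,0,0,0.8],
  [-0.145,0.812,-0.28,0,0,0,0.8],
])

```text
t: 15.35
position: [0.5511, -0.0758, 0.3191]
ee_rot: [3.141, 0.001, 2.999]
wrist_force: [0.4, 0.8, 0.6]
finger_gap: 0.0749
finger_force: 0.0
```

Emit:
send_rows([
  [-0.215,0.84,0,0,0,-0.065,0.8],
  [-0.215,0.84,0,0,0,-0.065,0.8],
  [-0.215,0.84,0,0,0,-0.065,0.8],
  [-0.215,0.84,0,0,0,-0.065,0.8],
])

```text
t: 15.68
position: [0.6014, 0.0446, 0.3169]
ee_rot: [3.141, -0.0, 3.102]
wrist_force: [-0.4, 0.3, -0.4]
finger_gap: 0.076
finger_force: 0.0
```

Emit:
send_rows([
  [-0.251,0.544,0.2,0,0,-0.044,0.8],
  [-0.251,0.544,0.2,0,0,-0.044,0.8],
  [-0.251,0.544,0.2,0,0,-0.044,0.8],
  [-0.251,0.544,0.2,0,0,-0.044,0.8],
])

```text
t: 16.02
position: [0.6416, 0.1219, 0.2854]
ee_rot: [3.142, -0.003, -3.113]
wrist_force: [-0.1, 0.2, -0.2]
finger_gap: 0.076
finger_force: 0.0
```

Emit:
send_rows([
  [0,0,0,0,0,0,0.8],
  [0,0,0,0,0,0,0.8],
  [0,0,0,0,0,0,0.8],
])

```text
t: 16.27
position: [0.641, 0.1185, 0.2886]
ee_rot: [-3.142, 0.0, -3.117]
wrist_force: [-0.3, 0.2, -0.5]
finger_gap: 0.0761
finger_force: 0.0
```

```bash
python3 - <<'E'
from h import *
from bench import arm
f=arm.grab_frame("wrist");cv2.imwrite("pics/w5.png",f["frame"][:,:,::-1]);pickle.dump(f,open("w5.pkl","wb"))
for q in[(.5765,.100,.0),(.5765,.1363,.0),(.5765,.100,.024),(.5765,.1363,.024)]:print(q,proj(f,q).round(1))
E
python3 plan.py 0.641,0.12,0.235,3.1686
```

```text
(0.5765, 0.1, 0.0) [[288.4 141. ]]
(0.5765, 0.1363, 0.0) [[343.9 142.5]]
(0.5765, 0.1, 0.024) [[285.9 141.7]]
(0.5765, 0.1363, 0.024) [[346.8 143.4]]
now 16.32 [0.641  0.1185 0.2887] [ 3.1416e+00  4.0000e-04 -3.1172e+00] gap 0.0758 F [0.4 0.5 0.4]
[0.0, 0.01, 0.358] [0.0, 0.0, -0.002] rows>= 1.3
```

View pics/w5.png

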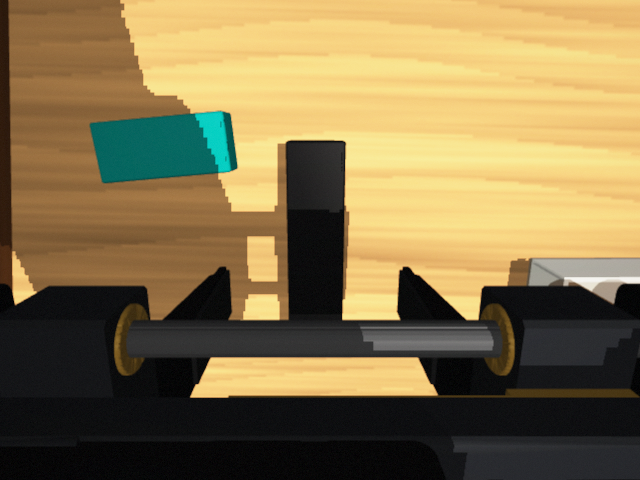

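The long stone's end is at (286–346, 141), matching the prediction. Descend straight down.

Emit:
send_rows([
  [0,0.002,0.3,0,0,0,0.8],
  [0,0.002,0.5,0,0,0,0.8],
  [0,0.002,0.595,0,0,0,0.8],
  [0,0.002,0.595,0,0,0,0.8],
  [0,0.002,0.595,0,0,0,0.8],
])

```text
t: 16.73
position: [0.6413, 0.1195, 0.1992]
ee_rot: [3.142, -0.001, -3.117]
wrist_force: [0.0, 0.1, 0.4]
finger_gap: 0.076
finger_force: 0.0
```

Emit:
send_rows([
  [0,0,0,0,0,0,0.6],
  [0,0,0,0,0,0,0.6],
])

```text
t: 16.9
position: [0.6416, 0.12, 0.2009]
ee_rot: [3.141, 0.003, -3.116]
wrist_force: [0.1, 0.6, -0.4]
finger_gap: 0.068
finger_force: 0.0
```

```bash
python3 plan.py 0.641,0.1185,0.1993,3.1686
```

```text
now 16.9 [0.6416 0.12   0.2009] [ 3.1414e+00  2.8000e-03 -3.1160e+00] gap 0.068 F [ 0.1  0.6 -0.4]
[0.004, -0.01, 0.011] [0.0, 0.002, -0.001] rows>= 0.1
```

Emit:
send_rows([
  [0.003,-0.006,0.006,0,0,0,0.4],
  [0.003,-0.006,0.006,0,0,0,0.2],
  [0.003,-0.006,0.006,0,0,0,0.2],
  [0.003,-0.006,0.006,0,0,0,0.2],
  [0.003,-0.006,0.006,0,0,0,0.2],
])

```text
t: 17.32
position: [0.6408, 0.1193, 0.1983]
ee_rot: [3.142, 0.0, -3.116]
wrist_force: [0.6, 0.7, 1.9]
finger_gap: 0.036
finger_force: 30.0
```

Emit:
send_rows([
  [0,0,0,0,0,0,0.2],
  [0,0,0,0,0,0,0.2],
  [0,0,0,0,0,0,0.2],
  [0,0,0,0,0,0,0.2],
])

```text
t: 17.65
position: [0.6409, 0.1194, 0.1983]
ee_rot: [3.141, 0.0, -3.116]
wrist_force: [-1.8, -0.5, 3.2]
finger_gap: 0.036
finger_force: 30.0
```

```bash
python3 plan.py 0.641,0.1185,0.30,3.1686 0.60,0.0,0.30,3.1 0.555,-0.1,0.29,2.9976 0.5446,-0.137,0.28,2.9976
```

```text
now 17.65 [0.6409 0.1194 0.1983] [ 3.1415e+00  3.0000e-04 -3.1156e+00] gap 0.036 F [-1.8 -0.5  3.2]
[-0.001, -0.006, -0.678] [0.0, 0.0, -0.001] rows>= 2.4
[0.295, -0.782, -0.0] [0.0, -0.0, 0.044] rows>= 3.0
[0.272, -0.679, 0.067] [0.0, -0.0, 0.065] rows>= 2.6
[0.033, -0.254, 0.067] [0.0, 0.0, 0.0] rows>= 1.0
```

Emit:
send_rows([
  [0,0,-0.675,0,0,0,0.2],
  [0,0,-0.675,0,0,0,0.2],
  [0,0,-0.675,0,0,0,0.2],
  [0,0,-0.675,0,0,0,0.2],
])

```text
t: 17.98
position: [0.6413, 0.1194, 0.3037]
ee_rot: [3.141, 0.007, -3.116]
wrist_force: [0.5, 0.4, -2.6]
finger_gap: 0.036
finger_force: 30.0
```

Emit:
send_rows([
  [0.295,-0.782,0,0,0,0.044,0.2],
  [0.295,-0.782,0,0,0,0.044,0.2],
  [0.295,-0.782,0,0,0,0.044,0.2],
  [0.295,-0.782,0,0,0,0.044,0.2],
])

```text
t: 18.32
position: [0.5976, -0.0042, 0.2977]
ee_rot: [-3.141, -0.004, 3.095]
wrist_force: [1.2, 0.2, -2.4]
finger_gap: 0.0353
finger_force: 30.0
```

Emit:
send_rows([
  [0.272,-0.679,0.067,0,0,0.065,0.2],
  [0.272,-0.679,0.067,0,0,0.065,0.2],
  [0.272,-0.679,0.067,0,0,0.065,0.2],
  [0.272,-0.679,0.067,0,0,0.065,0.2],
])

```text
t: 18.65
position: [0.5525, -0.1027, 0.2874]
ee_rot: [3.142, -0.004, 2.993]
wrist_force: [0.9, 0.1, -2.5]
finger_gap: 0.0356
finger_force: 30.0
```

Emit:
send_rows([
  [0.033,-0.254,0.067,0,0,0,0.2],
  [0.033,-0.254,0.067,0,0,0,0.2],
  [0.033,-0.254,0.067,0,0,0,0.2],
  [0.033,-0.254,0.067,0,0,0,0.2],
])

```text
t: 18.98
position: [0.5441, -0.1358, 0.2784]
ee_rot: [3.141, -0.001, 2.996]
wrist_force: [0.6, -0.2, -2.6]
finger_gap: 0.036
finger_force: 30.0
```

Emit:
send_rows([
  [0,0,0,0,0,0,0.2],
  [0,0,0,0,0,0,0.2],
  [0,0,0,0,0,0,0.2],
])

```text
t: 19.23
position: [0.5443, -0.1353, 0.2793]
ee_rot: [3.141, 0.0, 2.997]
wrist_force: [-0.0, -0.1, -2.8]
finger_gap: 0.0358
finger_force: 30.0
```

```bash
python3 held.py 0.065 0.1983 w6; python3 plan.py 0.5446,-0.137,0.225,2.9976
```

```text
end pred -0.003 [314.1 151.5]
end pred 0 [314.1 144.5]
end pred 0.003 [314.1 137.4]
dark edge rows [143]
row 168 dark cols 224 391 mid pred 314
now 19.28 [ 0.5442 -0.1354  0.2793] [3.1415e+00 2.0000e-04 2.9973e+00] gap 0.0358 F [-0.8  0.3 -2.2]
[-0.004, -0.01, 0.362] [0.0, 0.0, -0.0] rows>= 1.3
```

Emit:
send_rows([
  [-0.005,-0.011,0.362,0,0,0,0.2],
  [-0.005,-0.011,0.362,0,0,0,0.2],
  [-0.005,-0.011,0.362,0,0,0,0.2],
  [-0.005,-0.011,0.362,0,0,0,0.2],
])

```text
t: 19.62
position: [0.5447, -0.1376, 0.2248]
ee_rot: [3.141, -0.001, 2.997]
wrist_force: [0.0, -0.4, -3.0]
finger_gap: 0.0361
finger_force: 30.0
```

Emit:
send_rows([
  [0,0,0.03,0,0,0,0.2],
  [0,0,0.06,0,0,0,0.2],
  [0,0,0.09,0,0,0,0.2],
  [0,0,0.12,0,0,0,0.2],
  [0,0,0.12,0,0,0,0.2],
])

```text
t: 20.03
position: [0.5444, -0.1378, 0.2064]
ee_rot: [3.141, -0.001, 2.996]
wrist_force: [0.6, 0.7, -2.9]
finger_gap: 0.0359
finger_force: 30.0
```

```bash
python3 plan.py 0.5448,-0.1372,0.2038,2.9976
```

```text
now 20.03 [ 0.5444 -0.1378  0.2064] [ 3.1414e+00 -6.0000e-04  2.9963e+00] gap 0.0359 F [ 0.6  0.7 -2.9]
[-0.002, 0.004, 0.017] [0.0, -0.0, -0.001] rows>= 0.1
```

Emit:
send_rows([
  [-0.001,0.003,0.012,0,0,0,0.2],
  [-0.001,0.003,0.018,0,0,0,0.2],
  [-0.001,0.003,0.018,0,0,0,0.2],
  [-0.001,0.003,0.018,0,0,0,0.2],
])

```text
t: 20.37
position: [0.5448, -0.1374, 0.2043]
ee_rot: [3.142, 0.0, 2.996]
wrist_force: [0.3, 0.3, -3.3]
finger_gap: 0.0358
finger_force: 30.0
```

```bash
python3 plan.py
```

```text
now 20.37 [ 0.5448 -0.1374  0.2043] [3.1415e+00 2.0000e-04 2.9963e+00] gap 0.0358 F [ 0.3  0.3 -3.3]
```

Emit:
send_rows([
  [0,0,0.006,0,0,0,0.2],
  [0,0,0.006,0,0,0,0.2],
  [0,0,0.006,0,0,0,0.2],
])

```text
t: 20.62
position: [0.5448, -0.1374, 0.2043]
ee_rot: [-3.142, 0.001, 2.996]
wrist_force: [-2.8, 1.2, 8.8]
finger_gap: 0.036
finger_force: 30.0
```

```bash
python3 plan.py
```

```text
now 20.62 [ 0.5448 -0.1374  0.2043] [-3.1415e+00  7.0000e-04  2.9963e+00] gap 0.036 F [-2.8  1.2  8.8]
```

Emit:
send_rows([
  [0,0,0,0,0,0,0.55],
  [0,0,0,0,0,0,0.55],
  [0,0,0,0,0,0,0.55],
  [0,0,-0.2,0,0,0,0.55],
  [0,0,-0.45,0,0,0,0.55],
])

```text
t: 21.03
position: [0.5444, -0.1373, 0.2693]
ee_rot: [3.14, -0.005, 2.996]
wrist_force: [1.3, 0.2, 0.5]
finger_gap: 0.052
finger_force: 0.0
```

Emit:
send_rows([
  [-0.25,-0.35,-0.85,0,0,0,0.6],
  [-0.25,-0.35,-0.85,0,0,0,0.6],
  [-0.25,-0.35,-0.85,0,0,0,0.6],
  [-0.25,-0.35,-0.85,0,0,0,0.6],
  [-0.25,-0.35,-0.85,0,0,0,0.6],
])

```text
t: 21.45
position: [0.5749, -0.1962, 0.4025]
ee_rot: [-3.139, 0.007, 2.995]
wrist_force: [-0.9, -1.4, 0.2]
finger_gap: 0.0572
finger_force: 0.0
```

Emit:
send_rows([
  [0,0,0,0,0,0,0.6],
  [0,0,0,0,0,0,0.6],
])

```text
t: 21.62
position: [0.5739, -0.1944, 0.3969]
ee_rot: [3.141, -0.002, 2.996]
wrist_force: [0.4, -0.3, 0.4]
finger_gap: 0.0571
finger_force: 0.0
```

```bash
python3 - <<'E'
from h import *
from bench import arm
f=arm.grab_frame("wrist");pickle.dump(f,open("w7.pkl","wb"));g=arm.grab_frame("scene");pickle.dump(g,open("s7.pkl","wb"))
a=cv2.resize(f["frame"][40:340,130:500],(0,0),fx=1.2,fy=1.2,interpolation=2)
b=cv2.resize(g["frame"][230:400,60:265],(340,282),interpolation=2)
im=np.zeros((360,800,3),np.uint8);im[:,:444]=a;im[:282,450:790]=b;cv2.imwrite("pics/w7.png",im[:,:,::-1])
th=-.144;R=np.array([[np.cos(th),-np.sin(th)],[np.sin(th),np.cos(th)]]);o=np.array([.5402,-.2014])
print("grip at lid .165/.19 world",[(R@[-.062+v,0]+o).round(3) for v in(.165,.19)])
E
python3 plan.py
```

```text
grip at lid .165/.19 world [array([ 0.642, -0.216]), array([ 0.667, -0.22 ])]
now 21.72 [ 0.5741 -0.1943  0.3967] [ 3.1406e+00 -2.7000e-03  2.9967e+00] gap 0.0568 F [ 0.2 -0.2 -0.1]
```

View pics/w7.png

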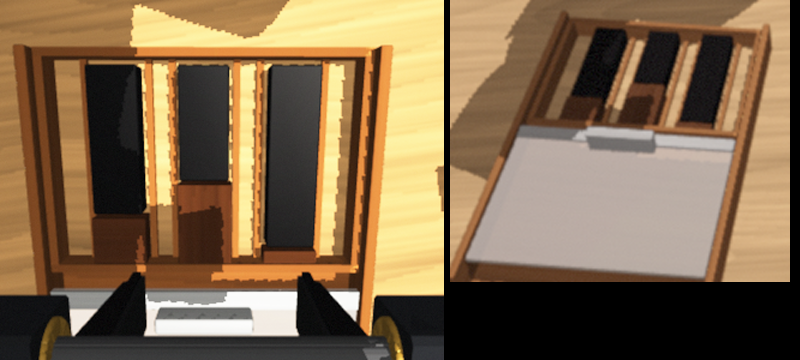

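All three stones lie flat in their rows: middle left, short centre, long right in the crop, with black ends against dark blocks. Now I'll put the closed fingers behind the lid grip.

```bash
python3 plan.py 0.697,-0.2238,0.36,2.9976 0.697,-0.2238,0.26,2.9976 0.697,-0.2238,0.235,2.9976
```

```text
now 21.72 [ 0.5741 -0.1943  0.3967] [ 3.1406e+00 -2.7000e-03  2.9967e+00] gap 0.0568 F [ 0.2 -0.2 -0.1]
[-0.84, -0.077, 0.243] [0.001, -0.002, -0.001] rows>= 3.2
[0.0, -0.0, 0.667] [0.0, 0.0, 0.0] rows>= 2.4
[0.0, -0.0, 0.167] [0.0, 0.0, 0.0] rows>= 0.6
```

Emit:
send_rows([
  [-0.84,-0.077,0.243,0,0,0,0.2],
  [-0.84,-0.077,0.243,0,0,0,0],
  [-0.84,-0.077,0.243,0,0,0,0],
  [-0.84,-0.077,0.243,0,0,0,0],
  [-0.84,-0.077,0.243,0,0,0,0],
])

```text
t: 22.13
position: [0.6986, -0.2243, 0.358]
ee_rot: [3.14, -0.004, 2.997]
wrist_force: [0.2, -0.7, 0.8]
finger_gap: 0.0293
finger_force: 0.0
```

Emit:
send_rows([
  [0,0,0.6,0,0,0,0],
  [0,0,0.6,0,0,0,0],
  [0,0,0.6,0,0,0,0],
  [0,0,0.6,0,0,0,0],
  [0,0,0.6,0,0,0,0],
])

```text
t: 22.55
position: [0.6972, -0.2244, 0.2737]
ee_rot: [-3.141, 0.001, 2.996]
wrist_force: [0.9, -0.3, 0.4]
finger_gap: 0.0009
finger_force: 0.0
```

```bash
python3 - <<'E'
from h import *
from bench import arm
g=arm.grab_frame("side");b=arm.grab_frame("scene")
A=cv2.resize(g["frame"][40:210,190:410],(440,340),interpolation=2);B=cv2.resize(b["frame"][180:420,55:275],(330,360),interpolation=2)
im=np.zeros((360,800,3),np.uint8);im[:340,:440]=A;im[:,450:780]=B;cv2.imwrite("pics/l1.png",im[:,:,::-1])
E
python3 plan.py 0.697,-0.2238,0.236,2.9976
```

```text
now 22.65 [ 0.6975 -0.2245  0.275 ] [-3.1407  0.0038  2.9963] gap 0.0002 F [-0.2  0.1  0.2]
[0.005, 0.005, 0.26] [-0.001, 0.002, -0.001] rows>= 0.9
```

View pics/l1.png

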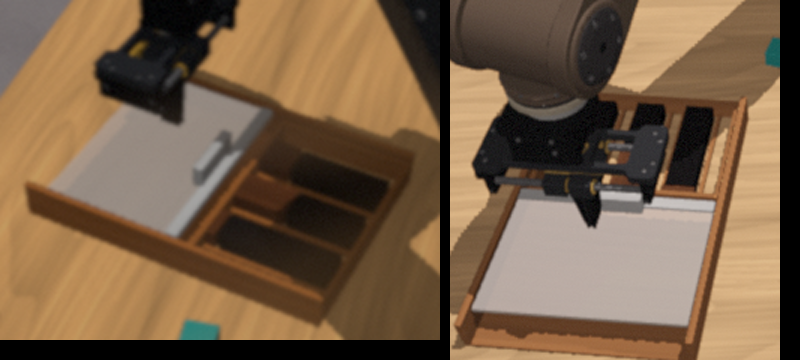

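Fingers hover behind the grip (side crop (175,115) vs grip (212,158)), so I'll descend and push.

Emit:
send_rows([
  [0.0,0.005,0.13,0,0,0,0],
  [0.0,0.005,0.26,0,0,0,0],
  [0.0,0.005,0.26,0,0,0,0],
  [0.0,0.005,0.26,0,0,0,0],
])

```text
t: 22.98
position: [0.6975, -0.2237, 0.2343]
ee_rot: [-3.142, 0.001, 2.996]
wrist_force: [0.2, 0.4, 0.7]
finger_gap: 0.0005
finger_force: 0.0
```

Emit:
send_rows([
  [0.08,0,0,0,0,0,0],
  [0.16,0,0,0,0,0,0],
  [0.24,0,0,0,0,0,0],
  [0.32,0,0,0,0,0,0],
  [0.4,0,0,0,0,0,0],
])

```text
t: 23.4
position: [0.638, -0.2151, 0.2355]
ee_rot: [-3.141, 0.004, 2.996]
wrist_force: [1.6, -0.3, -1.8]
finger_gap: 0.0003
finger_force: 0.8
```

```bash
python3 plan.py 0.5,-0.1955,0.236,2.9976 0.495,-0.1949,0.236,2.9976
```

```text
now 23.4 [ 0.638  -0.2151  0.2355] [-3.1408  0.0039  2.9963] gap 0.0003 F [ 1.6 -0.3 -1.8]
[0.929, -0.004, -0.007] [-0.001, 0.003, -0.001] rows>= 3.3
[0.034, -0.001, -0.0] [0.0, 0.0, 0.0] rows>= 0.1
```

Pushing with ~1.6 N; continue.

Emit:
send_rows([
  [0.1,0,0,0,0,0,0],
  [0.2,0,0,0,0,0,0],
  [0.3,0,0,0,0,0,0],
  [0.4,0,0,0,0,0,0],
  [0.5,0,0,0,0,0,0],
])

```text
t: 23.82
position: [0.5638, -0.2042, 0.2355]
ee_rot: [-3.14, 0.004, 2.996]
wrist_force: [2.1, 1.0, 0.4]
finger_gap: 0.0008
finger_force: 0.8
```

Emit:
send_rows([
  [0.08,0,0,0,0,0,0],
  [0.16,0,0,0,0,0,0],
  [0.22,0,0,0,0,0,0],
  [0.28,0,0,0,0,0,0],
  [0.33,0,0,0,0,0,0],
])

```text
t: 24.23
position: [0.5145, -0.1971, 0.2341]
ee_rot: [-3.141, 0.002, 2.996]
wrist_force: [1.0, -0.3, 1.4]
finger_gap: 0.0
finger_force: 0.7
```

```bash
python3 plan.py 0.5,-0.1955,0.236,2.9976 0.495,-0.1949,0.236,2.9976
```

```text
now 24.23 [ 0.5145 -0.1971  0.2341] [-3.1409e+00  2.3000e-03  2.9963e+00] gap 0.0 F [ 1.  -0.3  1.4]
[0.097, -0.004, -0.013] [-0.0, 0.001, -0.001] rows>= 0.4
[0.034, -0.001, -0.0] [0.0, 0.0, 0.0] rows>= 0.1
```

Emit:
send_rows([
  [0.025,0,0,0,0,0,0],
  [0.05,0,0,0,0,0,0],
  [0.075,0,0,0,0,0,0],
  [0.1,0,0,0,0,0,0],
  [0.11,0,0,0,0,0,0],
])

```text
t: 24.65
position: [0.4982, -0.1946, 0.2328]
ee_rot: [3.141, -0.0, 2.996]
wrist_force: [1.3, 0.4, 0.1]
finger_gap: 0.0004
finger_force: 0.5
```

Emit:
send_rows([
  [0.01,0,0,0,0,0,0],
  [0.02,0,0,0,0,0,0],
  [0.02,0,0,0,0,0,0],
])

```text
t: 24.9
position: [0.4955, -0.1941, 0.2328]
ee_rot: [3.141, -0.0, 2.996]
wrist_force: [0.4, -0.2, 0.3]
finger_gap: 0.0005
finger_force: 0.3
```

```bash
python3 plan.py
```

```text
now 24.9 [ 0.4955 -0.1941  0.2328] [ 3.1415e+00 -1.0000e-04  2.9963e+00] gap 0.0005 F [ 0.4 -0.2  0.3]
```

No stop yet; creep on.

Emit:
send_rows([
  [0.01,0,0,0,0,0,0],
  [0.02,0,0,0,0,0,0],
  [0.03,0,0,0,0,0,0],
  [0.03,0,0,0,0,0,0],
])

```text
t: 25.23
position: [0.4936, -0.1937, 0.233]
ee_rot: [-3.14, 0.009, 2.995]
wrist_force: [23.6, 5.1, -13.3]
finger_gap: 0.0001
finger_force: 11.3
```

Emit:
send_rows([
  [0.008,0,0,0,0,0,0],
  [0.016,0,0,0,0,0,0],
  [0.016,0,0,0,0,0,0],
])

```text
t: 25.48
position: [0.4926, -0.1935, 0.2331]
ee_rot: [-3.139, 0.014, 2.995]
wrist_force: [36.4, 7.5, -21.3]
finger_gap: 0.0005
finger_force: 17.2
```

```bash
python3 plan.py
```

```text
now 25.48 [ 0.4926 -0.1935  0.2331] [-3.1392  0.0141  2.9949] gap 0.0005 F [ 36.4   7.5 -21.3]
```

Firm stop where the shut position should be. Back off, lift clear and check.

Emit:
send_rows([
  [-0.06,0,0,0,0,0,0],
  [-0.12,0,0,0,0,0,0],
  [-0.14,0,0,0,0,0,0],
  [-0.14,0,0,0,0,0,0],
  [-0.14,0,-0.2,0,0,0,0],
])

```text
t: 25.9
position: [0.5085, -0.1959, 0.2592]
ee_rot: [3.139, -0.008, 2.996]
wrist_force: [-0.1, -0.5, 0.2]
finger_gap: 0.0002
finger_force: 0.0
```

Emit:
send_rows([
  [-0.3,0,-0.8,0,0,0,0],
  [-0.3,0,-0.8,0,0,0,0],
  [-0.3,0,-0.8,0,0,0,0],
  [-0.3,0,-0.8,0,0,0,0],
  [-0.3,0,-0.8,0,0,0,0],
])

```text
t: 26.32
position: [0.5539, -0.2027, 0.3849]
ee_rot: [-3.14, 0.004, 2.996]
wrist_force: [0.2, 0.2, -0.6]
finger_gap: 0.0003
finger_force: 0.0
```

Emit:
send_rows([
  [-0.2,0,-0.2,0,0,0,0],
  [-0.2,0,-0.2,0,0,0,0],
  [-0.2,0,-0.2,0,0,0,0],
  [-0.2,0,-0.2,0,0,0,0],
])

```text
t: 26.65
position: [0.5831, -0.207, 0.4111]
ee_rot: [3.141, -0.003, 2.996]
wrist_force: [-0.2, 0.1, 0.0]
finger_gap: 0.0005
finger_force: 0.0
```

```bash
python3 - <<'E'
from h import *
from bench import arm
f=arm.grab_frame("wrist");g=arm.grab_frame("side")
a=cv2.resize(f["frame"][0:330],(480,248));b=cv2.resize(g["frame"][60:205,195:405],(310,214))
im=np.zeros((250,800,3),np.uint8);im[:248,:480]=a;im[:214,485:795]=b;cv2.imwrite("pics/end.png",im[:,:,::-1])
print(arm.sense()["position"],arm.sense()["wrist_force"])
E
```

```text
[ 0.58300288 -0.20705793  0.41132379] [-0.21297443  0.42951868 -0.55937483]
```

View pics/end.png

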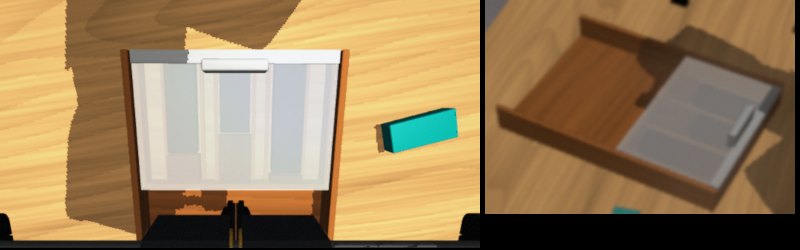

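The lid is flush with the tray's back edge (130–340, 50), with the three stones visible beneath it.

```bash
python3 -c "
from bench import arm
print(arm.close_job())"
```

```text
the job is handed in; nothing more can be done
None
```

I laid the three stones flat in their own rows, pushed the lid shut against its stop, and handed the job in at about 27 s of the 72 s; the hand-in returned no verdict.

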